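# Overhang a hinge leaf at the edge of the parts step

## Robot

A 6-joint arm with a two-finger parallel gripper is mounted at the origin on the work surface. World frame = base frame: x ahead of the robot, y to its left, z up, the work surface at z = 0. Lengths are in mm, angles in rad, forces in N, time in s.
With the tool pointing down it reaches from about 350 to 775 mm from the base axis. Payload 7.3 kg.
Tool frame: the origin (TCP) lies at the very end of the fingers, on their centre line; the grasp point (between the pads) lies 19 mm behind it (pinch_z is the distance from the TCP to the grasp point, in mm); z points along the fingers, y is the direction in which the jaws open and shut (so a half turn about z gives the same grasp; the last joint's range is limited). The gripper opens to 92 mm and grips with 3 to 60 N. Pads are 19 mm wide; open, the fingers measure 130 mm over their backs; the gripper's body (75 mm by 190 mm) begins 47 mm behind the grasp point.
Start: joints at [-1.396, 0.342, 1.524, -0, 1.275, -0.146], TCP at [165.569, -498.229, 226.741] pointing down, gripper open.
Joint ranges: [-2.53, 2.53], [-0.77, 2.02], [0.04, 2.7], [-1, 4.14], [0.28, 2.66], [-3.11, 3.11]. Speed limits (rad/s): [2.57, 2.57, 3.14, 3.14, 3.14, 3.14].

## Interface

Orientations are given as [roll, pitch, yaw] about the fixed x, y, z axes, in that order (R = Rz(yaw) Ry(pitch) Rx(roll)).
In Python, from plant import * gives the robot as it stands.
- The arm moves only by the tool step_arm, never from a script. Its argument "moves" is one flat list of numbers, 7 for each row, row after row: the shift along the tool's x, y, z scaled (see below), then the turn, a rotation vector about the tool's x, y, z scaled (see below), then the closure, from -1 (fully open) to 1 (shut). A call has 1 to 8 rows; each row shifts and turns the pose as measured when the row begins, along the tool's axes as they then stand; what a row does not reach is not made up. The controller multiplies each number of a shift by 2 cm and each number of a turn by 4 degrees. A row lasts 1/12 s, in which the tool goes at most 41.7 mm and 7.16 degrees, less where a joint would pass 70% of its speed; a pose out of reach is approached as far as the arm can. A call with a number of a shift or a turn outside -1 to 1 is refused whole. A call with a gripper value outside its range is refused whole. The fingers move at their own pace and stop on an object; the grip force is fixed at half the most. Time passes only in rows, so rows that do not move let the fingers close. It gives the time, the measured TCP pose, the force and the opening at its end, in the units of the state.
- get_obs(): the state, without advancing time (a new reading comes with each control period).
- capture(name): name is "scene" or "top" or "wrist"; returns the picture (384x512x3 uint8, red, green, blue); there is no depth.
- get_calibration(name): a dict with "mtx" (3x3 intrinsics, pixels), "eye" and "orientation" of the camera in the world; the wrist camera has in their place "mount" (4x4, takes a point from camera to tool coordinates, whose origin is the TCP and whose axes are the flange's). Camera axes: x right, y down, z forward; pixel columns grow to the right and rows downward; lengths in mm; the calibration is good to about 2 mm. A picture is of the moment at which its call begins: read the wrist's pose just before it. get_calibration takes no time and is no camera call.
- close_job(): hands the job in, once; it reports no verdict.
The state is a dict: "time": time; "joint_positions": joint angles; "dq": joint speeds; "tau": joint torques, N m; "tool_pos": TCP position; "tcp_rot": TCP orientation; "contact_force": force on the tool from outside, world axes, zero at the start; "moment": the same for the moment, N m; "grip_width": finger opening in mm.
Only numpy, scipy, OpenCV 4.12 (cv2) and the standard library are available. Lean on these libraries where they do the work, as an engineer would, in place of code of your own. Each camera call takes 0.05 s, during which the arm holds its last target.

## Task

Of the two flat steel hinge leaves lying on the raised diamond plate step, push the larger one along the step, away from the robot, until its end with the screw holes sticks out 30 mm past the step's far edge and it lies square to that edge, so that bolts can be fitted from below. Only slide it with the fingers, never lift it or let it tip or fall off, and leave everything else where it is.

Things in the scene. Friction and masses are not known exactly. Their poses are not given: they have to be found in the camera images.
- step: Low step standing fixed on the wooden table: a diamond plate aluminium sheet 300 mm deep (x) by 680 mm wide (y), 6 mm thick, on dark steel supports, its flat top 50 mm above the table. Origin: centre of its footprint, at table level; its x axis points away from the robot to the far edge, z up. Turned up to 7 degrees. Its diamond pattern does not catch.
- edge (a point): Middle of the step's far upper edge, 150 mm from the step's centre along its x; axes as the step's: x points out over the edge, y runs along the edge.
- leaf: The larger hinge leaf, to be pushed: loose steel plate flat on the step, 95 mm long (x) by 110 wide (y), 5 thick, 0.3 to 0.6 kg. Its whole rear side (-x, towards the robot) is a round barrel 12 mm thick that rests on the step too. Starts wholly on the left or right half of the step, turned up to 17 degrees from the step's x. Origin: middle of its underside; rear of barrel at x = -47.5 mm, front side at x = +47.5 mm.
- leaf_front (a point): Middle of the larger leaf's front side (the side with the holes) at its underside; axes as the leaf's. Three 9 mm screw holes lie in a row 15 mm behind it.
- small_leaf: The smaller hinge leaf, to be left alone: same make, 60 mm long (x), 70 mm wide (y), 5 mm thick with a 12 mm barrel at its rear, two screw holes. Lies on the other half of the step. Origin: middle of its underside.
- coupling: Green plastic pipe coupling standing on the step, 42 mm diameter, 45 mm high, leave alone. It, the valve and the bell stand in the middle and near the two ends of the step, in any order. Origin: centre of its underside.
- valve: Grey ceramic cartridge valve with a square stem standing on the step, 35 mm diameter, 52 mm high, leave alone. Origin: centre of its underside.
- bell: Chrome bicycle bell standing dome up on the step, 50 mm diameter, 42 mm high, leave alone. Origin: centre of its underside.
Mind the look-alikes: they are no part of the job. What is shaped like the leaf but brown or pink is not meant.

How it is judged (in metres and radians):
At the end, for the whole second after the job is handed in: The larger leaf lies flat and at rest on the step, its front side 23 to 37 mm past the far edge, within 0.09 rad (5 degrees) of square to it, its whole width on the step (x of leaf_front in the frame of edge between 0.023 and 0.037 m and angle between the x axis of leaf and the x axis of step, either way round below 0.09 rad and angle between leaf's own z axis and vertical below 0.05 rad and z of leaf in the frame of edge between -0.004 and 0.004 m and y of leaf in the frame of edge between -0.285 and 0.285 m and linear speed of leaf below 0.01 m/s and contact force between the fingers and leaf below 0.1 N); the robot touches nothing.
It fails at once if the larger leaf is lifted off the step by more than 8 mm (height (world z) of leaf above 0.058 m).
It fails at once if the larger leaf is tipped by more than 0.15 rad or falls off (angle between leaf's own z axis and vertical above 0.15 rad or height (world z) of leaf below 0.035 m).
It fails at once if the smaller leaf, coupling, valve or bell is moved more than 10 mm (distance of any of small_leaf, coupling, valve, bell from where it was at the start of the episode above 0.01 m).
It fails at once if the smaller leaf, coupling, valve or bell is tipped over (angle between any of small_leaf, coupling, valve, bell's own z axis and vertical above 0.3 rad).
It also fails if it takes over 38 s, if anything falls off the work surface, if the arm or the gripper's body presses on something with over 40 N, if the wrist force passes 120 N, or if a joint passes its speed limit or range.

## Working session

There is one attempt and no reset: what is moved stays moved. The work goes in short steps, Python scripts to look and compute and a tool call to move; the robot and the scene stay as the last step left them, time stands still between calls to the robot, and variables do not carry over. Pictures are saved under pics/ and viewed, and the job is handed in when it is done.

Besides the shell and the picture viewer there is one more tool, called after ">>>" as name(argument=value, ...) on one line, values as JSON. step_arm: Moves the arm, as the interface text tells. Shifts and turns lie within -1 to 1; 1 stands for 2 cm of shift or 4 degrees of turn. Its arguments: {"type":"object","properties":{"moves":{"type":"array"}},"required":["moves"]}

```bash
mkdir -p pics; ls; python3 - <<'E'
from plant import *
import cv2
for n in ("top","scene"):
    im=capture(n); cv2.imwrite(f"pics/{n}0.png",im[:,:,::-1]); print(n,get_calibration(n))
print(get_calibration("wrist")); print(get_obs())
E
```

```text
pics
top {'mtx': array([[358.44762079,   0.        , 252.6258366 ],
       [  0.        , 358.44762079, 192.8915294 ],
       [  0.        ,   0.        ,   1.        ]]), 'eye': array([ 458.82386184,   -3.89663982, 1083.97830857]), 'orientation': array([-3.08050011, -0.02698337, -1.58842576])}
scene {'mtx': array([[360.63018083,   0.        , 253.57635801],
       [  0.        , 360.63018083, 191.73145952],
       [  0.        ,   0.        ,   1.        ]]), 'eye': array([1123.98600246, -286.71633241,  611.03737514]), 'orientation': array([-2.29523669, -0.0225533 ,  1.177245  ])}
{'mtx': array([[267.53197187,   0.        , 253.1080233 ],
       [  0.        , 267.53197187, 188.62125397],
       [  0.        ,   0.        ,   1.        ]]), 'mount': array([[ 4.63673070e-04, -9.51909508e-01, -3.06378970e-01,
         8.48345047e+01],
       [ 9.99999627e-01,  2.17955572e-04,  8.36215736e-04,
        -2.38027774e-01],
       [-7.29224706e-04, -3.06379243e-01,  9.51909254e-01,
        -1.57970862e+02],
       [ 0.00000000e+00,  0.00000000e+00,  0.00000000e+00,
         1.00000000e+00]])}
{'time': 0.1, 'joint_positions': array([-1.39599509e+00,  3.42624185e-01,  1.52491095e+00, -3.49801149e-06,
        1.27535533e+00, -1.45995482e-01]), 'dq': array([ 1.67404277e-05, -2.29455239e-03, -3.62254519e-03,  3.44336879e-04,
       -1.39140039e-03, -8.20917161e-04]), 'tau': array([ 1.13395516e-03, -4.32004166e+01, -2.44694191e+01,  7.18227332e-02,
        5.26391761e-02, -4.82158441e-05]), 'tool_pos': array([ 165.50619312, -497.86633225,  226.13310137]), 'tcp_rot': array([-3.14030816e+00, -1.85492959e-04,  3.20797615e-01]), 'contact_force': array([-1.09337888,  0.0117762 ,  0.76847566]), 'moment': array([-0.06359557,  0.00325101, -0.00159387]), 'grip_width': 92.06712654716154}
```

View pics/top0.png

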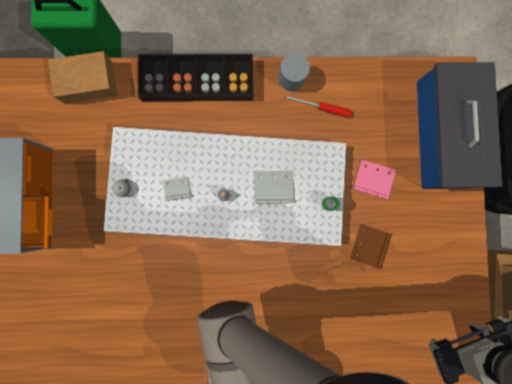

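View pics/scene0.png

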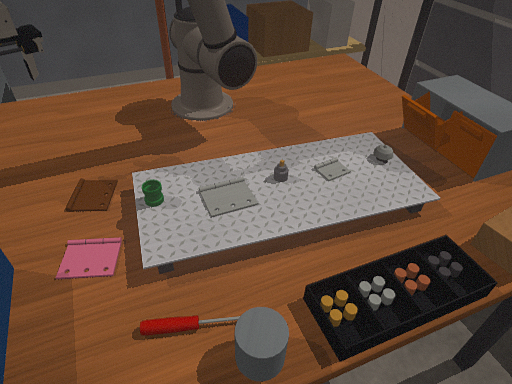

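```bash
python3 - <<'E'
import cv2
im=cv2.imread('pics/top0.png')
c=im[60:240,40:470]
print(c.shape)
cv2.imwrite('pics/L.png',cv2.resize(im[80:240,50:250],None,fx=4,fy=4,interpolation=cv2.INTER_CUBIC)[:600])
cv2.imwrite('pics/R.png',cv2.resize(im[80:240,250:450],None,fx=4,fy=4,interpolation=cv2.INTER_CUBIC)[:600])
E
```

```text
(180, 430, 3)
```

The top view shows the step with corners near (113,128), (346,144), (342,244) and (105,231). The large leaf is near (273,187), the valve (224,195), the coupling (331,204), the small leaf (177,189) and the bell (122,187).

View pics/L.png

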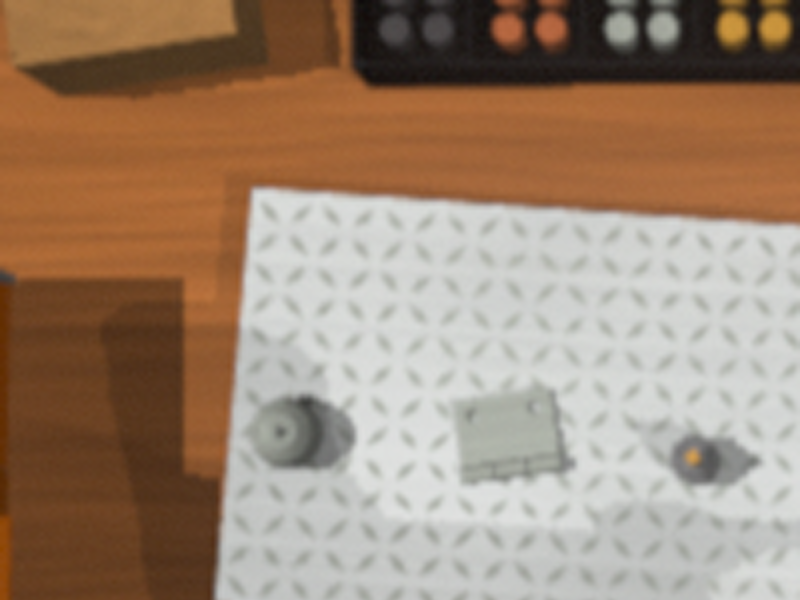

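View pics/R.png

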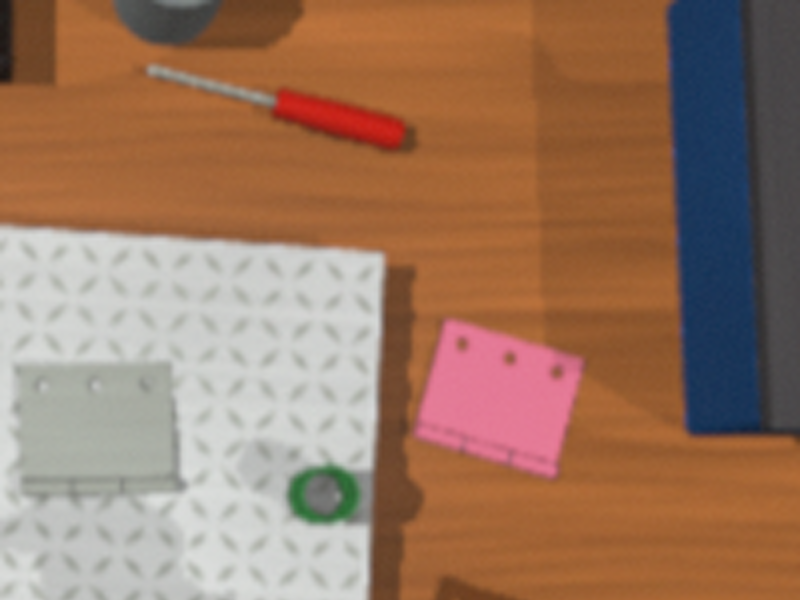

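The front corners of the leaf in the crop are about (15,365) and (169,362), and its rear corners about (23,495) and (181,490). The step's far corners are L(250,187) and R(383,253).

```bash
cat > h.py <<'E'
import numpy as np
from scipy.spatial.transform import Rotation as R
def ray(cal,uv,z,T=None):
    K=cal['mtx']; d=np.linalg.inv(K)@np.array([uv[0],uv[1],1.])
    if T is None:
        Rm=R.from_euler('xyz',cal['orientation']).as_matrix(); e=cal['eye']
    else: Rm=T[:3,:3]; e=T[:3,3]
    d=Rm@d; return e+d*(z-e[2])/d[2]
def wristT(o,cal):
    T=np.eye(4);T[:3,:3]=R.from_euler('xyz',o['tcp_rot']).as_matrix();T[:3,3]=o['tool_pos'];return T@cal['mount']
def proj(cal,p,T=None):
    if T is None:
        Rm=R.from_euler('xyz',cal['orientation']).as_matrix(); e=cal['eye']
    else: Rm=T[:3,:3]; e=T[:3,3]
    c=Rm.T@(np.array(p)-e); q=cal['mtx']@c; return q[:2]/q[2]
E
python3 - <<'E'
from plant import *
from h import *
c=get_calibration('top')
def px(ox,u,v): return (ox+(u+.5)/4-.5, 80+(v+.5)/4-.5)
P={}
for n,a,z in [('FL',px(50,250,187),50),('FR',px(250,383,253),50),('RR',(342,244),50),('RL',(105,231),50),
 ('lfl',px(250,15,365),55),('lfr',px(250,169,362),55),('lrl',px(250,23,495),56),('lrr',px(250,181,490),56),
 ('valve',px(50,695,457),102),('coup',px(250,323,494),95),('sl',(177,189),55),('bell',(122,187),90)]:
    P[n]=ray(c,a,z); print(n,P[n].round(1))
d=P['FL']-P['FR'];print('width',np.hypot(*d[:2]),'yaw',np.arctan2(-d[0],d[1]))
d=P['lfl']-P['lfr'];print(np.hypot(*d[:2]),'yaw',np.arctan2(-d[0],d[1]))
d=P['lrl']-P['lrr'];print(np.hypot(*d[:2]),'yaw',np.arctan2(-d[0],d[1]))
print('edge',(P['FL']+P['FR'])/2,'leaf',(P['lfl']+P['lfr']+P['lrl']+P['lrr'])/4)
E
```

```text
FL [720.9 370.3  50. ]
FR [ 664.4 -307.9   50. ]
RR [ 369.8 -288.2   50. ]
RL [419.8 388.5  50. ]
lfl [584.9 -36.1  55. ]
lfr [ 585.5 -147.7   55. ]
lrl [491.  -40.1  56. ]
lrr [ 492.7 -153.9   56. ]
valve [517.   48.7 102. ]
coup [ 486.9 -247.1   95. ]
sl [535.9 183.6  55. ]
bell [541.2 327.9  90. ]
width 680.5779196212247 yaw -0.08310585536642687
111.60699755743153 yaw 0.005268782569073033
113.84354817694636 yaw 0.014848416596736254
edge [692.61901566  31.16847854  50.        ] leaf [538.52660786 -94.44293764  55.5       ]
```

The step yaw is about -0.075 and the leaf yaw about +0.02. The plan is to open the fingers to about 60 mm, set the tool yaw to the step yaw, and push the barrel's rear with both fingertips. That two-point contact squares the leaf as it pushes. First I turn the tool.

>>> step_arm(moves=[0, 0, 0, 0, 0, 0.95, -0.3, 0, 0, 0, 0, 0, 0.95, -0.3, 0, 0, 0, 0, 0, 0.95, -0.3, 0, 0, 0, 0, 0, 0.95, -0.3, 0, 0, 0, 0, 0, 0.95, -0.3, 0, 0, 0, 0, 0, 0.95, -0.3])

```text
time: 0.6
tool_pos: [165.2, -496.2, 223.5]
tcp_rot: [-3.134, 0.002, -0.093]
contact_force: [-0.4, -0.1, 1.2]
grip_width: 60.9
```

>>> step_arm(moves=[0.6, -1, -0.05, 0, 0, 0, -0.3, 0.6, -1, -0.05, 0, 0, 0, -0.3, 0.6, -1, -0.05, 0, 0, 0, -0.3, 0.6, -1, -0.05, 0, 0, 0, -0.3, 0.6, -1, -0.05, 0, 0, 0, -0.3, 0.6, -1, -0.05, 0, 0, 0, -0.3, 0.6, -1, -0.05, 0, 0, 0, -0.3, 0.6, -1, -0.05, 0, 0, 0, -0.3])

```text
time: 1.27
tool_pos: [277.1, -341.9, 228.9]
tcp_rot: [-3.128, 0.006, -0.106]
contact_force: [-0.3, 0.9, 0.0]
grip_width: 59.7
```

>>> step_arm(moves=[0.6, -1, -0.05, 0, 0, 0, -0.3, 0.6, -1, -0.05, 0, 0, 0, -0.3, 0.6, -1, -0.05, 0, 0, 0, -0.3, 0.6, -1, -0.05, 0, 0, 0, -0.3, 0.6, -1, -0.05, 0, 0, 0, -0.3, 0.6, -1, -0.05, 0, 0, 0, -0.3, 0.6, -1, -0.05, 0, 0, 0, -0.3, 0.6, -1, -0.05, 0, 0, 0, -0.3])

```text
time: 1.93
tool_pos: [392.6, -183.3, 237.1]
tcp_rot: [-3.125, 0.01, -0.106]
contact_force: [-0.1, -0.3, 0.5]
grip_width: 59.7
```

>>> step_arm(moves=[0.58, -0.95, 0, -0.08, 0.05, -0.15, -0.3, 0.58, -0.95, 0, -0.08, 0.05, -0.15, -0.3, 0.58, -0.95, 0, -0.08, 0.05, -0.15, -0.3, 0.58, -0.95, 0, 0, 0, 0, -0.3, 0.58, -0.95, 0, 0, 0, 0, -0.3, 0, 0, 0, 0, 0, 0, -0.3])

```text
time: 2.43
tool_pos: [462.0, -85.2, 236.1]
tcp_rot: [-3.14, 0.001, -0.07]
contact_force: [-0.6, 1.1, -0.4]
grip_width: 59.4
```

```bash
python3 - <<'E'
from plant import *
import cv2
from h import *
o=get_obs(); im=capture("wrist"); cv2.imwrite("pics/w1.png",im[:,:,::-1]); print(o['time'],o['tool_pos'],o['tcp_rot'])
np.save('o1.npy',np.r_[o['tool_pos'],o['tcp_rot']])
E
```

```text
2.4333 [462.005391   -85.1794277  236.12287697] [-3.13986334e+00  1.08988591e-03 -7.03177712e-02]
```

View pics/w1.png

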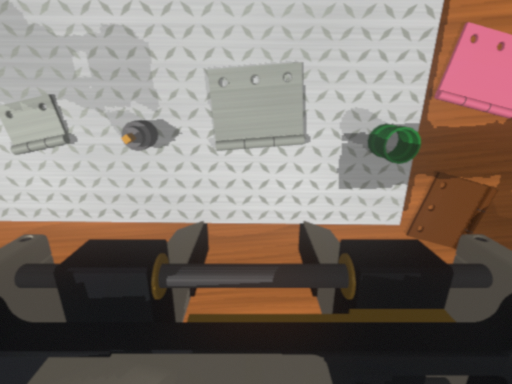

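In the wrist view the leaf is at about (205,70), (302,63), (305,146), (217,150), and the fingers are behind it. I enlarge it to measure.

```bash
python3 - <<'E'
import cv2
im=cv2.imread('pics/w1.png')
cv2.imwrite('pics/w1a.png',cv2.resize(im[50:170,190:320],None,fx=5,fy=5,interpolation=cv2.INTER_CUBIC))
E
```

```text
(no output)
```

View pics/w1a.png

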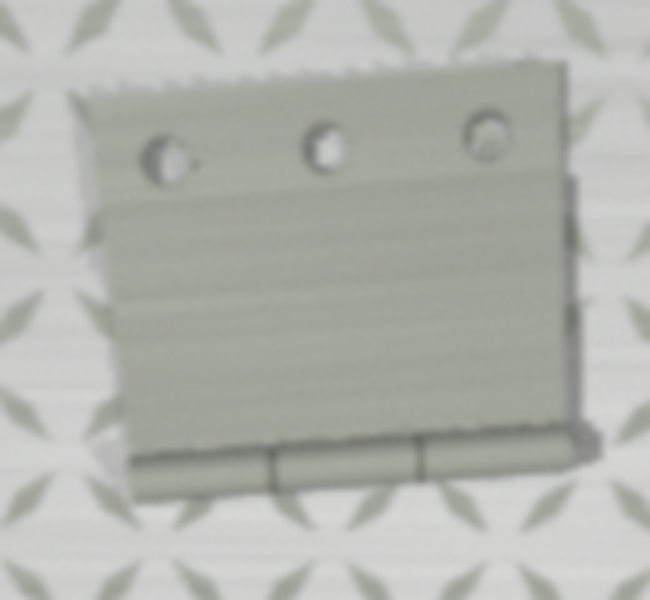

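```bash
python3 - <<'E'
from plant import *
from h import *
c=get_calibration('wrist'); a=np.load('o1.npy'); T=wristT(dict(tool_pos=a[:3],tcp_rot=a[3:]),c)
f=lambda u,v:(190+(u+.5)/5-.5,50+(v+.5)/5-.5)
L=[('fl',f(88,95),55),('fr',f(564,62),55),('rl',f(133,502),56),('rr',f(577,466),56),('h1',f(166,160),55),('h3',f(490,133),55),
('se1',(442,0),50),('se2',(403,226),50),('near1',(100,222),50),('near2',(380,226),50)]
P={}
for n,p,z in L: P[n]=ray(c,p,z,T); print(n,P[n].round(1))
for x,y in [('fl','fr'),('rl','rr'),('h1','h3'),('near1','near2')]:
    d=P[x]-P[y]; print(x,np.hypot(*d[:2]).round(1),np.arctan2(-d[0],d[1]).round(3))
d=P['se1']-P['se2'];print(np.arctan2(d[1],d[0]))
E
```

```text
fl [587.6 -39.6  55. ]
fr [ 586.8 -150.1   55. ]
rl [492.4 -39.5  56. ]
rr [ 493.7 -152.    56. ]
h1 [572.3 -56.2  55. ]
h3 [ 572.9 -132.6   55. ]
se1 [ 638.9 -305.    50. ]
se2 [ 365.8 -290.    50. ]
near1 [401.6 136.2  50. ]
near2 [ 368.1 -257.6   50. ]
fl 110.5 -0.007
rl 112.5 0.011
h1 76.4 0.007
near1 395.2 -0.085
-0.05455270329766821
```

>>> step_arm(moves=[0, 0.45, 1, 0, 0, 0.12, -0.3, 0, 0, 1, 0, 0, 0, -0.3, 0, 0, 1, 0, 0, 0, -0.3, 0, 0, 1, 0, 0, 0, -0.3, 0, 0, 1, 0, 0, 0, -0.3, 0, 0, 1, 0, 0, 0, -0.3, 0, 0, 0, 0, 0, 0, -0.3])

```text
time: 3.07
tool_pos: [457.4, -100.3, 111.9]
tcp_rot: [3.139, 0.002, -0.079]
contact_force: [-1.2, -0.1, -0.2]
grip_width: 59.6
```

>>> step_arm(moves=[0.2, -0.25, 0.8, 0, 0, 0, -0.3, 0.1, 0, 0.8, 0, 0, 0, -0.3, 0, 0, 0.7, 0, 0, 0, -0.3, 0, 0, 0, 0, 0, 0, -0.3])

```text
time: 3.4
tool_pos: [463.2, -99.0, 66.7]
tcp_rot: [3.138, 0.001, -0.082]
contact_force: [-1.4, -0.1, 0.5]
grip_width: 59.8
```

>>> step_arm(moves=[0, -0.15, 0.4, 0.05, 0, 0, -0.3, 0, -0.1, 0.25, 0, 0, 0, -0.3, 0, 0, 0, 0, 0, 0, -0.3])

```text
time: 3.65
tool_pos: [464.5, -95.4, 55.3]
tcp_rot: [3.141, -0.001, -0.084]
contact_force: [0.1, -0.1, 0.6]
grip_width: 59.6
```

>>> step_arm(moves=[0.4, 0, 0.08, 0, 0, 0, -0.3, 0.4, 0, 0, 0, 0, 0, -0.3, 0.4, 0, 0, 0, 0, 0, -0.3, 0.4, 0, 0, 0, 0, 0, -0.3, 0.4, 0, 0, 0, 0, 0, -0.3, 0, 0, 0, 0, 0, 0, -0.3])

```text
time: 4.15
tool_pos: [508.8, -99.0, 55.4]
tcp_rot: [3.141, -0.002, -0.083]
contact_force: [0.7, -0.3, 0.8]
grip_width: 59.7
```

```bash
python3 - <<'E'
from plant import *
import cv2
im=capture("top"); cv2.imwrite("pics/t2.png",cv2.resize(im[100:250,180:370,::-1],None,fx=4,fy=4,interpolation=cv2.INTER_CUBIC))
im=capture("wrist"); cv2.imwrite("pics/w2.png",im[:,:,::-1])
E
```

```text
(no output)
```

View pics/w2.png

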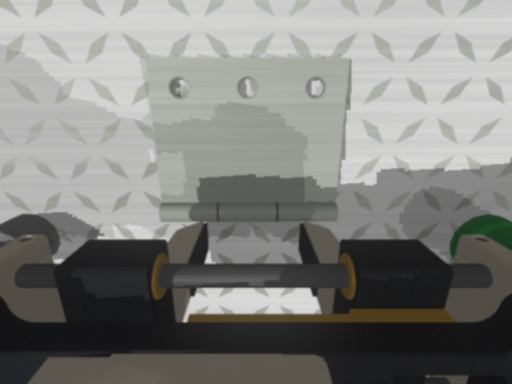

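The leaf is now square to the tool in the wrist view, with its holes at (179,88) and (316,88). I keep pushing.

>>> step_arm(moves=[0.4, 0, 0.05, 0, 0, 0, -0.3, 0.4, 0, 0, 0, 0, 0, -0.3, 0.4, 0, 0, 0, 0, 0, -0.3, 0.4, 0, 0, 0, 0, 0, -0.3, 0.4, 0, 0, 0, 0, 0, -0.3, 0.4, 0, 0, 0, 0, 0, -0.3, 0.2, 0, 0, 0, 0, 0, -0.3, 0, 0, 0, 0, 0, 0, -0.3])

```text
time: 4.92
tool_pos: [562.3, -103.0, 54.0]
tcp_rot: [3.142, 0.004, -0.083]
contact_force: [-3.5, 0.3, 1.1]
grip_width: 59.8
```

```bash
python3 - <<'E'
from plant import *
import cv2
from h import *
o=get_obs()
im=capture("wrist"); cv2.imwrite("pics/w3.png",im[:,:,::-1])
np.save('o3.npy',np.r_[o['tool_pos'],o['tcp_rot']])
im=capture("top"); cv2.imwrite("pics/t3.png",cv2.resize(im[100:250,180:370,::-1],None,fx=4,fy=4,interpolation=cv2.INTER_CUBIC))
E
```

```text
(no output)
```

View pics/w3.png

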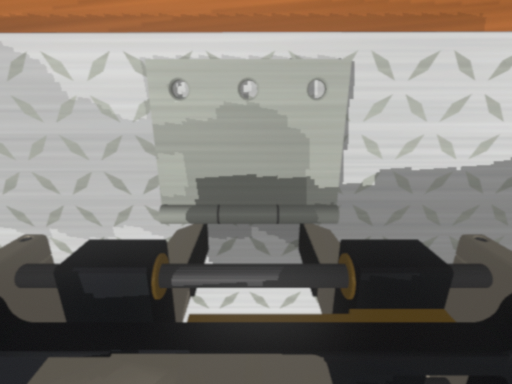

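View pics/t3.png

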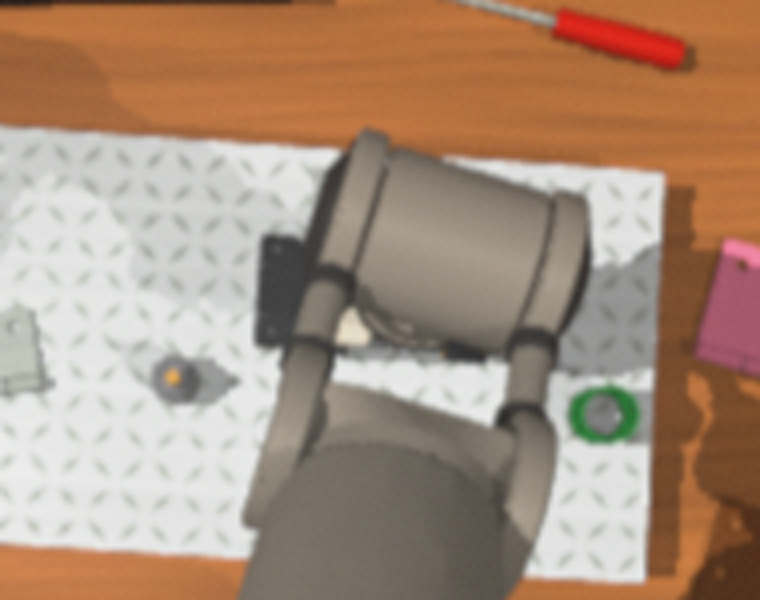

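In the wrist view the far edge is horizontal at row 32 and parallel to the leaf's front at row 59. Now I measure the gap.

```bash
python3 - <<'E'
from plant import *
from h import *
import cv2
im=cv2.imread('pics/w3.png')
cv2.imwrite('pics/w3a.png',cv2.resize(im[15:105,130:370],None,fx=3,fy=6,interpolation=cv2.INTER_CUBIC))
c=get_calibration('wrist'); a=np.load('o3.npy'); T=wristT(dict(tool_pos=a[:3],tcp_rot=a[3:]),c)
ti=np.linalg.inv
Rm=R.from_euler('xyz',a[3:]).as_matrix()
for n,p,z in [('eL',(20,32.5),50),('eM',(248,32.5),50),('eR',(490,32),50),('fL',(147,59),55),('fR',(352,60),55),('fM',(248,59),55),('h1',(179,89),55),('h2',(248,89),55),('h3',(317,89),55),('b',(248,222),56)]:
    q=ray(c,p,z,T); print(n,q.round(1),'tool',(Rm.T@(q-a[:3])).round(1))
E
```

```text
eL [692.4  11.7  50. ] tool [ 120.2 -125.     3.4]
eM [ 682.4 -109.6   50. ] tool [120.2  -3.4   3.4]
eR [ 672.  -238.2   50. ] tool [120.5 125.7   3.4]
fL [673.3 -55.   55. ] tool [106.7 -57.   -1.5]
fR [ 663.8 -163.6   55. ] tool [106.2  52.   -1.5]
fM [ 668.9 -108.5   55. ] tool [106.7  -3.3  -1.5]
h1 [657.1 -69.4  55. ] tool [ 91.7 -41.3  -1.4]
h2 [ 654.  -107.1   55. ] tool [91.7 -3.4 -1.4]
h3 [ 650.9 -144.9   55. ] tool [91.8 34.5 -1.4]
b [ 574.7 -100.1   56. ] tool [12.2 -3.8 -2.1]
```

View pics/w3a.png

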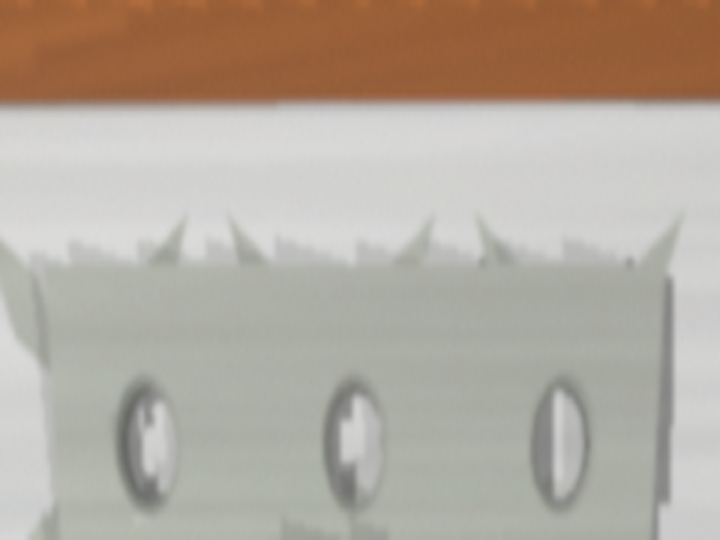

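The leaf is square to the edge and the gap is about 14 mm, so about 44 mm of push is left. I go most of the way and look again.

>>> step_arm(moves=[0.35, 0, 0, 0, 0, 0, -0.3, 0.35, 0, 0, 0, 0, 0, -0.3, 0.35, 0, 0, 0, 0, 0, -0.3, 0.3, 0, 0, 0, 0, 0, -0.3, 0.2, 0, 0, 0, 0, 0, -0.3, 0, 0, 0, 0, 0, 0, -0.3])

```text
time: 5.52
tool_pos: [594.6, -105.6, 53.7]
tcp_rot: [-3.141, 0.006, -0.083]
contact_force: [-2.3, -0.4, 2.4]
grip_width: 59.2
```

```bash
python3 - <<'E'
from plant import *
import cv2
from h import *
o=get_obs()
im=capture("wrist"); cv2.imwrite("pics/w4.png",im[:,:,::-1])
np.save('o4.npy',np.r_[o['tool_pos'],o['tcp_rot']])
cv2.imwrite('pics/w4a.png',cv2.resize(im[15:130,90:410,::-1],None,fx=2.5,fy=5,interpolation=cv2.INTER_CUBIC))
E
```

```text
(no output)
```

View pics/w4a.png

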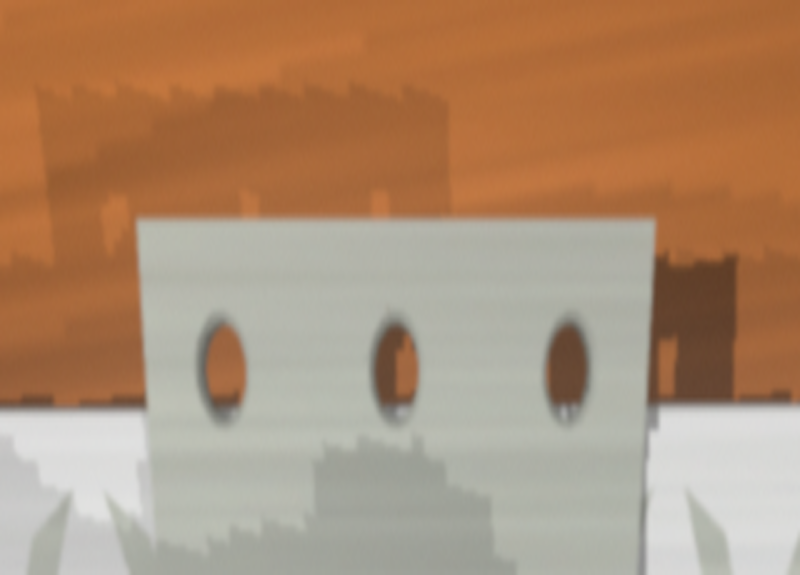

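The front is at crop row 218 and the edge at rows 407 (left) and 404 (right).

```bash
python3 - <<'E'
from plant import *
from h import *
c=get_calibration('wrist'); a=np.load('o4.npy'); T=wristT(dict(tool_pos=a[:3],tcp_rot=a[3:]),c)
Rm=R.from_euler('xyz',a[3:]).as_matrix()
f=lambda u,v:(90+(u+.5)/2.5-.5,15+(v+.5)/5-.5)
for n,p,z in [('eL',f(60,407),50),('eR',f(740,404),50),('fL',f(137,218),55),('fR',f(655,218),55),('h2',f(395,368),55)]:
    q=ray(c,p,z,T); print(n,q.round(1),'tool',(Rm.T@(q-a[:3])).round(1))
E
```

```text
eL [689.1 -33.2  50. ] tool [ 88.2 -80.    3.2]
eR [ 676.7 -187.5   50. ] tool [88.6 74.8  3.2]
fL [706.1 -56.5  55. ] tool [107.  -58.2  -1.9]
fR [ 697.  -165.9   55. ] tool [107.   51.6  -1.9]
h2 [ 686.7 -109.6   55. ] tool [92.1 -3.6 -1.8]
```

The overhang is 18.6 mm and square within 0.003 rad, so about 11.4 mm remain.

>>> step_arm(moves=[0.2, 0, 0, 0, 0, 0, -0.3, 0.2, 0, 0, 0, 0, 0, -0.3, 0.15, 0, 0, 0, 0, 0, -0.3, 0, 0, 0, 0, 0, 0, -0.3, 0, 0, 0, 0, 0, 0, -0.3])

```text
time: 5.98
tool_pos: [605.8, -106.4, 53.5]
tcp_rot: [-3.141, 0.007, -0.083]
contact_force: [-4.0, -0.7, 2.8]
grip_width: 59.5
```

```bash
python3 - <<'E'
from plant import *
import cv2
from h import *
o=get_obs()
im=capture("wrist"); cv2.imwrite("pics/w5.png",im[:,:,::-1])
np.save('o5.npy',np.r_[o['tool_pos'],o['tcp_rot']])
cv2.imwrite('pics/w5a.png',cv2.resize(im[15:130,90:410,::-1],None,fx=2.5,fy=5,interpolation=cv2.INTER_CUBIC))
E
```

```text
(no output)
```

View pics/w5a.png

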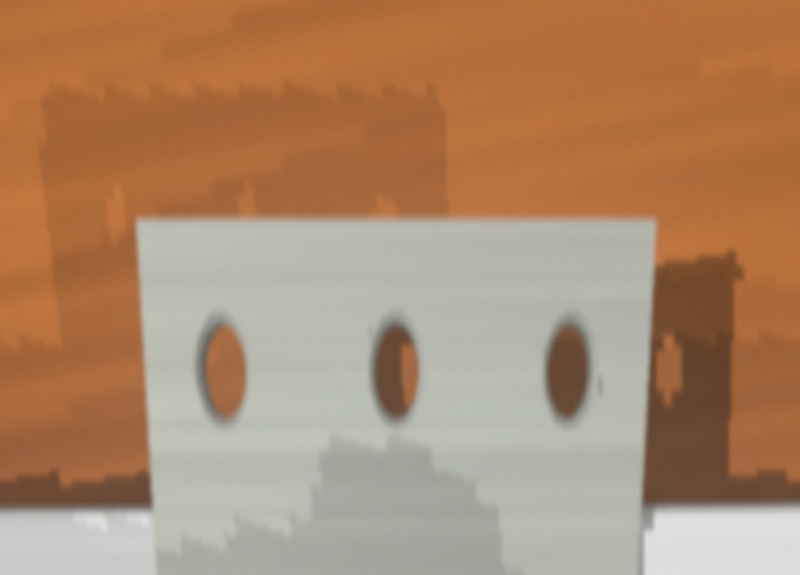

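The leaf's front is at crop row 218 and the edge at about 507 (left) and 503 (right). I back off straight along -x, then raise.

```bash
python3 - <<'E'
from plant import *
from h import *
c=get_calibration('wrist'); a=np.load('o5.npy'); T=wristT(dict(tool_pos=a[:3],tcp_rot=a[3:]),c)
Rm=R.from_euler('xyz',a[3:]).as_matrix()
f=lambda u,v:(90+(u+.5)/2.5-.5,15+(v+.5)/5-.5)
for n,p,z in [('eL',f(60,507),50),('eR',f(740,503),50),('fL',f(137,218),55),('fR',f(655,218),55)]:
    q=ray(c,p,z,T); print(n,q.round(1),'tool',(Rm.T@(q-a[:3])).round(1))
E
```

```text
eL [689.5 -31.5  50. ] tool [ 77.2 -81.6   3. ]
eR [ 676.9 -189.    50. ] tool [77.7 76.4  2.9]
fL [717.2 -57.5  55. ] tool [107.  -58.   -2.2]
fR [ 708.2 -166.6   55. ] tool [107.   51.5  -2.3]
```

>>> step_arm(moves=[-0.4, 0, -0.05, 0, 0, 0, -0.3, -0.6, 0, -0.05, 0, 0, 0, -0.3, -0.6, 0, 0, 0, 0, 0, -0.3, -0.4, 0, -0.3, 0, 0, 0, -0.3, 0, 0, -0.8, 0, 0, 0, -0.3, 0, 0, -1, 0, 0, 0, -0.3, 0, 0, -1, 0, 0, 0, -0.3, 0, 0, -1, 0, 0, 0, -0.3])

```text
time: 6.7
tool_pos: [560.9, -102.2, 138.2]
tcp_rot: [-3.14, 0.009, -0.084]
contact_force: [-0.3, 1.0, -0.1]
grip_width: 59.5
```

>>> step_arm(moves=[-0.5, 0, -1, 0, 0, 0, -0.3, -1, 0, -1, 0, 0, 0, -0.3, -1, 0, -1, 0, 0, 0, -0.3, -1, 0, -1, 0, 0, 0, -0.3, -1, 0, -1, 0, 0, 0, -0.3, -1, 0, 0, 0, 0, 0, -0.3, 0, 0, 0, 0, 0, 0, -0.3, 0, 0, 0, 0, 0, 0, -0.3])

```text
time: 7.37
tool_pos: [448.8, -93.5, 253.1]
tcp_rot: [3.138, -0.014, -0.084]
contact_force: [0.3, -0.1, -0.6]
grip_width: 59.6
```

```bash
python3 - <<'E'
from plant import *
import cv2
from h import *
o=get_obs(); print(o['time'],o['tool_pos'],o['contact_force'])
im=capture("wrist"); cv2.imwrite("pics/w6.png",im[:,:,::-1])
np.save('o6.npy',np.r_[o['tool_pos'],o['tcp_rot']])
cv2.imwrite('pics/w6a.png',cv2.resize(im[0:150,180:340,::-1],None,fx=4,fy=4,interpolation=cv2.INTER_CUBIC))
im=capture("scene"); cv2.imwrite("pics/s6.png",im[:,:,::-1])
im=capture("top"); cv2.imwrite("pics/t6.png",im[:,:,::-1])
E
```

```text
7.3667 [448.81102804 -93.46124321 253.09636419] [ 0.27240337 -0.0560465  -0.56360314]
```

View pics/w6.png

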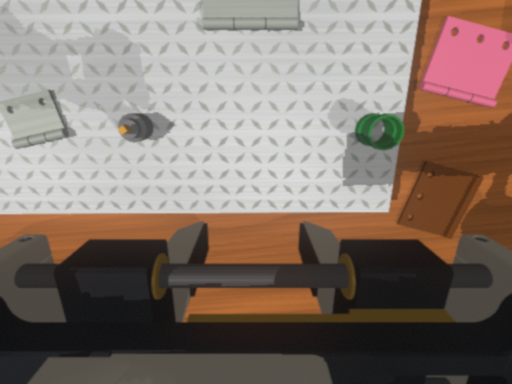

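View pics/w6a.png

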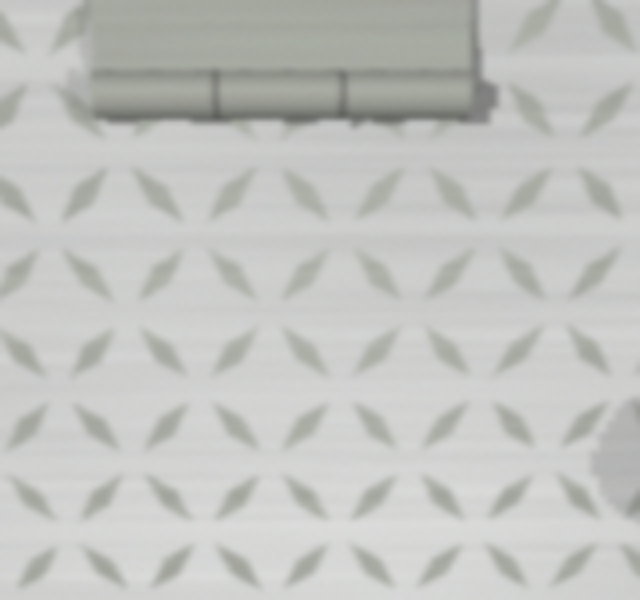

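View pics/s6.png

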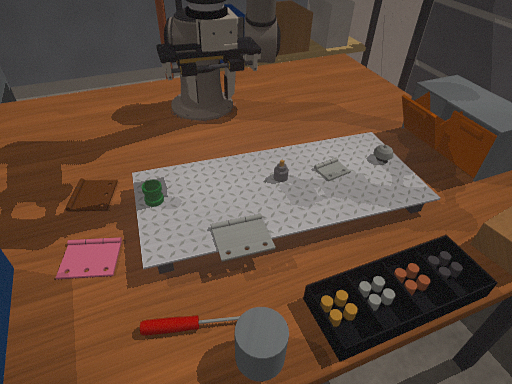

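The wrist measurement before retreat gave an overhang of 29.6 mm. The scene view shows the leaf over the edge and everything else unmoved. One check from the top camera:

```bash
python3 - <<'E'
import cv2
im=cv2.imread('pics/t6.png')
cv2.imwrite('pics/t6a.png',cv2.resize(im[125:200,220:360],None,fx=5.5,fy=5.5,interpolation=cv2.INTER_CUBIC))
E
```

```text
(no output)
```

View pics/t6a.png

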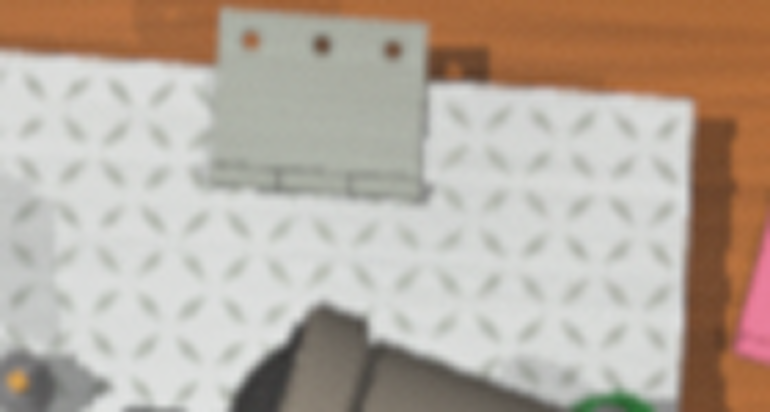

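Front corners are at crop (221,10) and (428,24), the edge at (0,50), (215,64), (430,82) and (692,100).

```bash
python3 - <<'E'
from plant import *
from h import *
c=get_calibration('top')
f=lambda u,v:(220+(u+.5)/5.5-.5,125+(v+.5)/5.5-.5)
e1=ray(c,f(0,50),50);e2=ray(c,f(692,100),50);y=(e1-e2)/np.linalg.norm(e1-e2);x=np.array([y[1],-y[0],0])
a=ray(c,f(221,10),55);b=ray(c,f(428,24),55)
print((a-e2)@x,(b-e2)@x)
print(np.arctan2(-y[0],y[1]))
close_job()
E
```

```text
28.791884727162568 29.37730696509431
-0.08461526512445833
the job is handed in; nothing more can be done
```

I pushed the larger leaf along the step with both fingertips on its barrel, then backed off, raised the arm clear and handed the job in at about 7.5 s of the 38 s allowed.

- **Overhang:** the wrist camera gave 29.6 mm just before the fingers backed off. The top camera gave 28.8 mm and 29.4 mm at the two front corners afterwards. The target was 30 mm, with 23 to 37 mm allowed.
- **Squareness:** both cameras put the leaf within about 0.006 rad of square to the edge. The limit is 0.09 rad.
- **Other things:** in the last pictures the leaf lies flat on the step with nothing touching it. The smaller leaf, valve, coupling and bell look where they started, though I judged that by eye and did not measure it.

No check failed, and the two cameras agreed to within about 1 mm.

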